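# Set the turner's sizing gauge with its knurled wheel

## Task

Set the sizing gauge on the bench: press a fingertip on top of the knurled brass wheel and roll it, in several strokes if need be, so that the aluminium jaw closes towards the red anvil until the red line on the jaw stands level with the yellow gauge mark. Move the jaw only by the wheel, never by pushing the jaw itself, leave the gauge mark where it is, and do not grasp, lift or shift the bottle, can, finial or chisel. Finish with the hand clear of everything.

Things in the scene. Friction and masses are not known exactly. Their poses are not given: they have to be found in the camera images.
- gauge: the sizing gauge's foot plate, bolted down, 220 x 290 x 6 mm (x, y, z), its head on rubber mounts above. Origin: centre of its underside, on the bench. Its +y is the way the jaw closes, to the red anvil (top 94 mm up, face at y = +91 mm); yaw within 0.4 rad of zero. Beam (top 58 mm up) along y at x = +55 mm; wheel at x = -45 mm, y = 0 between red cheeks 82 mm long, 82 mm high. The wheel's top is highest.
- wheel: knurled brass wheel, 70 mm diameter, 24 mm wide, every sixth rib dark; axle along the gauge's x. Origin: its centre, 66 mm above the bench. Rolling its top towards the gauge's +y closes the jaw (+y) by 8 mm per radian: a fingertip drawn 35 mm across the top without slipping moves the jaw 8 mm. Rolling back opens it. It stays where it is left; turning takes about 1 N at the rim.
- wheel_top (a point): topmost point of the wheel's rim, mid-width, 101 mm above the bench when not pressed; does not turn with the wheel. The whole head with wheel, jaw and mark is sprung: pressed down it sinks by up to 7 mm (about 4 N to start, about 11 N at 7 mm, then a hard stop) and comes up again
- jaw: the sliding aluminium jaw, block 46 x 30 x 36 mm (x, y, z of the gauge) on the beam, with a steel rack bar on its robot side. Origin: centre of its underside, 58 mm above the bench. It starts fully open and slides along the gauge's y
- pointer (a point): middle of the red line (5 mm wide, along the gauge's x) on top of the jaw, 94 mm above the bench
- mark: the yellow gauge mark (origin at its top middle), an upright tab with a 7 mm wide flag beside the beam's far side (x = +84 mm of the gauge), 94 mm up. At a different place each time, 14 to 34 mm further along the gauge's +y than the red line at the start; the red line is level with it when both have the same y in the gauge's frame
- oil_bottle: green oil bottle, 54 mm diameter, 140 mm tall, standing; origin at the centre of its underside
- spray_can: blue spray can, 54 mm diameter, 130 mm tall, standing; origin at the centre of its underside
- finial: small turned wooden finial, 30 mm diameter, 42 mm tall, standing beyond the gauge; origin at the centre of its underside
- chisel: wood-handled chisel, 24 mm thick, about 260 mm long along its y (handle to -y), lying on the bench on the robot's side of the gauge; origin under its ferrule

How it is judged:
By the outcome, as a careful person would: the job done as asked, in the order asked, and still so for the second after the job is handed in, with the robot touching nothing.
It also fails if it takes over 48 s, if anything falls off the work surface, if the arm or the gripper's body presses on something with over 40 N, if the wrist force passes 120 N, or if a joint passes its speed limit or range.

## Robot

A 6-joint arm with a two-finger parallel gripper is mounted at the origin on the work surface. World frame = base frame: x ahead of the robot, y to its left, z up, the work surface at z = 0. Lengths are in mm, angles in rad, forces in N, time in s.
With the tool pointing down it reaches from about 250 to 850 mm from the base axis. Payload 12.5 kg.
Tool frame: the origin (TCP) lies on the centre line of the jaws, within the pads' length; the fingertips stand 14 mm ahead of it and the grasp point (between the pads) lies 5 mm behind it; z points along the fingers, y is the line along which they close (so a half turn about z gives the same grasp; the last joint's range is limited). The gripper opens to 93 mm and grips with 3 to 60 N. Pads are 15 mm wide; open, the fingers measure 128 mm over their backs; the gripper's body (75 mm by 188 mm) begins 65 mm behind the grasp point.
Start: joints at [-1.197, 0.351, 1.652, -0, 1.139, -0.085], TCP at [243.596, -493.098, 210.333] pointing down, gripper open.
Joint ranges: [-2.75, 2.75], [-0.79, 2.1], [0.01, 2.65], [-1.57, 4.71], [0.07, 3.14], [-2.87, 2.87]. Speed limits (rad/s): [2.22, 2.22, 2.79, 3.14, 3.14, 3.14].

## Interface

Orientations are given as a unit quaternion [x, y, z, w].
In Python, from workcell import arm gives the robot as it stands.
- The arm moves only by the shell command python3 -m crank 'ROWS' [FORCE]. ROWS is JSON, a list that holds one entry, the list of rows, each a list of 7 numbers: the opening, from -1 (shut) to 1 (fully open), then the shift along the world's x, y, z each as a share of 0.12 m, from -1 to 1, then the turn, a rotation vector about the world's x, y, z each as a share of 45 degrees, from -1 to 1. In form: [[[jaw, tx, ty, tz, rx, ry, rz], ...]]. A call has 1 to 20 rows; each row is the pose to reach, as a shift and turn from the pose commanded when the call began; what a row does not reach only later rows make up. A row lasts 1/10 s, in which the tool goes at most 50 mm and 8.59 degrees, less where a joint would pass 70% of its speed; a pose out of reach is approached as far as the arm can. A call with a number of a shift or a turn outside -1 to 1 is refused whole. A call with a gripper value outside its range is refused whole. The fingers move at their own pace and stop on an object; FORCE is the grip in N (left out, the last holds). Time passes only in rows, so rows that repeat a pose let the fingers close. It gives the time, the measured TCP pose, the force, the opening and the grip force at its end, in the units of the state.
- arm.observe(): the state, without advancing time (a new reading comes with each control period).
- arm.camera(name): name is "scene" or "top" or "wrist"; returns a dict with "pixels" (384x512x3 uint8, red, green, blue), "range_z" (384x512 float32, mm along the optical axis (not along the pixel's ray), 0 where there is no reading), "fx", "fy", "cx", "cy" (pixels), "k1" (the pictures are not rectified: a ray, as slopes to the right and down, at radius r is drawn at 1 + k1 r^2 times it, then the intrinsics apply), "extrinsics" (4x4, takes a point from world to camera coordinates). Camera axes: x right, y down, z forward; pixel columns grow to the right and rows downward; lengths in mm; the calibration is good to about 2 mm. A picture is of the moment at which its call begins.
- arm.finish_job(): hands the job in; it is judged then, once.
Trained networks look in the newest picture that a camera, given by its name, has taken for a name from the list of things; names that differ only in an ending like _2 or _b are one class to them, and where a whole thing is asked for, a point or a joint stands for the part that bears it (a point fixed in the world has none). Each returns a list of dicts, best first, with "confidence" (0 to 1); they miss things now and then, are a little off and sometimes report something else, mostly with a low value. They report only what shows in the picture. A call takes as long as a camera call.
- arm.boxes_of(camera, query): "extent" ([left, top, right, bottom] in pixels, round what is visible of it).
- arm.trace(camera, query): "mask" (384x512 bool, what is visible of it) and "extent" ([left, top, right, bottom] in pixels, round what is visible of it).
- arm.mark_of(camera, query): "position" ([column, row] in pixels: a listed point, or the origin of a listed thing).
The state is a dict: "time_s": time; "q": joint angles; "dq": joint speeds; "joint_efforts": joint torques, N m; "ee_pos": TCP position; "ee_rot": TCP orientation; "force": force on the tool from outside, world axes, zero at the start; "ft_torque": the same for the moment, N m; "opening": opening from 0.0 (shut) to 1.0 (fully open); "finger_force": force on a finger pad.
Only numpy, scipy, OpenCV 4.12 (cv2) and the standard library are available. Lean on these libraries where they do the work, as an engineer would, in place of code of your own. Each camera call takes 0.05 s, during which the arm holds its last target. There are 200 camera calls.

## Working session

There is one attempt and no reset: what is moved stays moved. The work goes in short steps, Python scripts to look and compute and a shell command to move; the robot and the scene stay as the last step left them, time stands still between calls to the robot, and variables do not carry over. Pictures are saved under pics/ and viewed, at most 10 in all, crops included, and the job is handed in when it is done.

```bash
mkdir -p pics
cat > h.py <<'E'
import numpy as np, cv2
from workcell import arm
def ray(c,px):
    x=np.array([(px[0]-c["cx"])/c["fx"],(px[1]-c["cy"])/c["fy"]]); u=x.copy()
    for _ in range(20): u=x/(1+c["k1"]*(u@u))
    return np.array([u[0],u[1],1.])
def at_z(c,px,z):
    E=np.array(c["extrinsics"]); R,t=E[:3,:3],E[:3,3]; o=-R.T@t; d=R.T@ray(c,px)
    return o+d*(z-o[2])/d[2]
def at_depth(c,px):
    E=np.array(c["extrinsics"]); d=c["range_z"][int(round(px[1])),int(round(px[0]))]
    return E[:3,:3].T@(ray(c,px)*d-E[:3,3])
def snap(n,f=None):
    c=arm.camera(n)
    if f: cv2.imwrite("pics/"+f,c["pixels"][:,:,::-1])
    return c
E
python3 - <<'E'
from h import *
np.set_printoptions(precision=1,suppress=True)
H=dict(wheel_top=101,pointer=94,mark=94,gauge=0,jaw=58,wheel=66,oil_bottle=0,spray_can=0,finial=0,chisel=0)
a=[]
for n in("top","scene"):
    c=snap(n,n+"0.png"); a.append(c["pixels"])
    for k,z in H.items():
        for r in arm.mark_of(n,k)[:2]: print(n,k,round(r["confidence"],2),np.array(r["position"]),at_z(c,r["position"],z),at_depth(c,r["position"]))
s=arm.observe(); print(s["time_s"],s["ee_pos"],s["ee_rot"],s["force"])
E
```

```text
top wheel_top 0.67 [314.7 200.9] [566.8 -93.9 101. ] [566.8 -94.  100.3]
top pointer 0.78 [355.9 163.9] [ 640.7 -181.6   94. ] [ 640.7 -181.6   93.9]
top gauge 0.88 [313.8 185.7] [ 610.1 -107.8    0. ] [ 606.5 -103.8   28. ]
top jaw 0.69 [397.2 221.4] [ 523.9 -270.4   58. ] [ 523.4 -266.6   69.5]
top wheel 0.62 [312.9 202.9] [565.9 -95.1  66. ] [563.  -90.4  99.8]
top oil_bottle 0.95 [222.2 167.8] [655.2  95.7   0. ] [638.   88.9  98.7]
top spray_can 0.66 [395.6 221.2] [ 526.7 -286.2    0. ] [ 524.1 -265.2   63.8]
top chisel 0.8 [303.5 259.2] [448.7 -78.9   0. ] [449.5 -76.6  20. ]
scene wheel_top 0.73 [211.7 217.7] [565.3 -93.9 101. ] [564.8 -93.5 100.3]
scene pointer 0.55 [205.4 273.1] [ 640.1 -175.5   94. ] [ 641.5 -176.3   96.4]
scene mark 0.72 [187.8 211.3] [ 516.2 -109.9   94. ] [454.6 -73.7  16.7]
scene mark 0.69 [224.3 281.5] [ 673.7 -165.5   94. ] [ 674.5 -166.1   95.7]
scene gauge 0.81 [225.9 267.3] [ 605.9 -107.9    0. ] [ 621.6 -119.6   29.3]
scene jaw 0.88 [209.3 290.2] [ 649.3 -180.5   58. ] [ 663.7 -189.3   85.9]
scene jaw 0.4 [222.1 284.7] [ 657.3 -159.    58. ] [ 675.7 -172.    94.8]
scene wheel 0.9 [215.7 230.7] [569.3 -92.4  66. ] [577.3 -98.1  78. ]
scene oil_bottle 0.58 [312.9 221.3] [657.7  94.4   0. ] [672.2  71.3  32. ]
scene spray_can 0.85 [121.9 306.6] [ 530.2 -289.8    0. ] [ 553.3 -293.8   35.2]
scene finial 0.78 [296.6 322.2] [ 775.3 -102.1    0. ] [ 783.8 -115.1   31.7]
scene chisel 0.72 [183.8 213.7] [440.3 -76.1   0. ] [456.  -85.   19.6]
1.1 [ 243.6 -493.1  210.3] [ 1.   0.2  0.  -0. ] [-0.2  0.8  0.2]
```

View pics/top0.png

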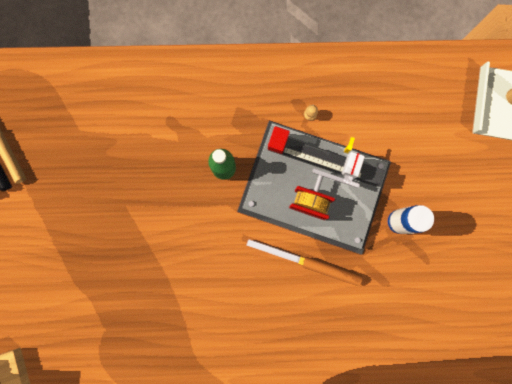

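View pics/scene0.png

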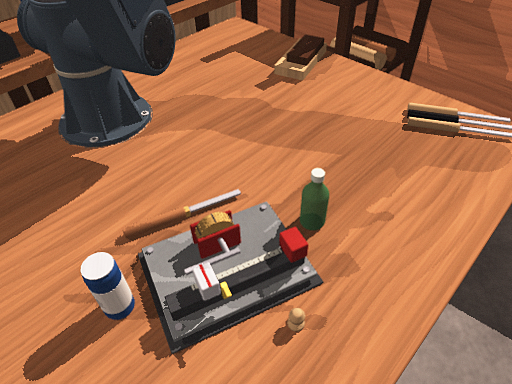

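Top view: wheel at (314,201), jaw with red line at (355,163), yellow mark at (350,144), anvil at (279,139). The plate is turned about -0.3 rad. Next I'll get the exact geometry from colours and depth.

```bash
cat >> h.py <<'E'
def cloud(c,m):
    v,u=np.nonzero(m); return np.array([at_depth(c,(a,b)) for a,b in zip(u,v)])
def colours(c):
    h=cv2.cvtColor(c["pixels"],cv2.COLOR_RGB2HSV).astype(int); H,S,V=h[...,0],h[...,1],h[...,2]
    return dict(yellow=(H>24)&(H<34)&(S>170)&(V>120), red=((H<5)|(H>174))&(S>170)&(V>60))
E
python3 - <<'E'
from h import *
np.set_printoptions(precision=1,suppress=True)
for n in("top","scene"):
    c=snap(n); C=colours(c)
    for k,m in C.items():
        N,L,S,ct=cv2.connectedComponentsWithStats(m.astype(np.uint8))
        for i in range(1,N):
            P=cloud(c,L==i)
            if S[i,4]>3 and 450<P[:,0].mean()<750 and -260<P[:,1].mean()<60:
                hi=P[P[:,2]>np.percentile(P[:,2],90)-4]
                print(n,k,S[i,4],ct[i],hi.mean(0),at_z(c,ct[i],94))
    m=arm.trace(n,"gauge")[0]["mask"]; P=cloud(c,m)
    if n=="top":
        P=P[P[:,2]<15]; r=cv2.minAreaRect(P[:,:2].astype(np.float32)); print(n,"plate",r)
s=arm.observe(); from scipy.spatial.transform import Rotation as R
print(R.from_quat(s["ee_rot"]).as_matrix(),s["time_s"])
E
```

```text
top yellow 50 [350.2 143.9] [ 682.5 -172.8   92.9] [ 682.2 -172.    94. ]
top red 389 [278.1 139.7] [696.4 -26.6  92.7] [694.2 -25.3  94. ]
top red 21 [354.6 163. ] [ 642.6 -179.1   94. ] [ 642.5 -179.1   94. ]
top red 132 [315. 193.] [584.8 -99.7  80.6] [583.2 -96.2  94. ]
top red 197 [309.1 211.4] [547.8 -86.3  87.3] [546.7 -82.9  94. ]
top plate ((619.217041015625, -113.48489379882812), (293.955078125, 245.00570678710938), 69.62615203857422)
scene red 18 [228.6 212.4] [563.7 -53.   81.6] [573.6 -60.8  94. ]
scene red 815 [215.8 239.6] [ 582.3 -104.9   83.4] [ 602.5 -118.7   94. ]
scene red 706 [293.2 243.7] [702.4 -30.   97.7] [706.2 -35.4  94. ]
scene red 45 [205.  275.4] [ 643.6 -179.3   95.7] [ 642.7 -178.8   94. ]
[[ 0.9  0.4 -0. ]
 [ 0.4 -0.9  0. ]
 [-0.  -0.  -1. ]] 1.3
```

```bash
python3 -m crank '[[[-1,0.3,0.4,0.3,0,0,-0.2],[-1,0.6,0.8,0.3,0,0,-0.38],[-1,0.8,1,0.3,0,0,-0.55],[-1,0.8,1,0.3,0,0,-0.7],[-1,0.8,1,0.3,0,0,-0.85],[-1,0.8,1,0.3,0,0,-0.95],[-1,0.8,1,0.3,0,0,-0.95]]]' 40
python3 -m crank '[[[-1,0.3,0.3,0,0,0,0],[-1,0.5,0.6,0,0,0,0],[-1,0.8,0.9,0,0,0,0],[-1,0.8,1,0,0,0,0],[-1,0.8,1,0,0,0,0]]]'
python3 -m crank '[[[-1,0.3,0.3,0,0,0,0],[-1,0.5,0.6,0,0,0,0],[-1,0.7,0.9,0,0,0,0],[-1,0.7,0.9,0,0,0,0]]]'
python3 - <<'E'
from h import *
np.set_printoptions(precision=3,suppress=True)
c=snap("wrist","w1.png")
for k,z in dict(wheel_top=101,pointer=94,mark=94,gauge=0,finial=0).items():
    for r in arm.mark_of("wrist",k)[:1]: print(k,round(r["confidence"],2),np.array(r["position"]),at_z(c,r["position"],z))
from scipy.spatial.transform import Rotation as R
s=arm.observe();print(s["time_s"],s["ee_pos"],R.from_quat(s["ee_rot"]).as_matrix(),s["q"])
E
```

```text
time_s: 2.0
ee_pos: [339.7, -372.9, 246.4]
ee_rot: [0.99, -0.144, 0.0, 0.0]
force: [-0.3, 0.1, 0.6]
opening: 0.446
finger_force: 0.0
time_s: 2.5
ee_pos: [435.7, -251.9, 246.2]
ee_rot: [0.99, -0.141, -0.0, -0.0]
force: [-0.6, -1.4, 1.1]
opening: 0.026
finger_force: 0.0
time_s: 2.9
ee_pos: [520.9, -143.4, 246.2]
ee_rot: [0.99, -0.141, 0.0, -0.0]
force: [0.7, 0.5, -0.0]
opening: 0.006
finger_force: 0.0
wheel_top 0.66 [201.8 154.3] [568.684 -91.589 101.   ]
pointer 0.81 [257.9  66.4] [ 641.537 -179.721   94.   ]
mark 0.56 [240.   34.5] [ 677.407 -170.474   94.   ]
gauge 0.57 [218.  110.2] [ 613.001 -111.443    0.   ]
3.2 [ 518.922 -146.583  246.391] [[ 0.959 -0.285 -0.   ]
 [-0.285 -0.959 -0.   ]
 [-0.     0.    -1.   ]] [-0.362  0.296  1.636 -0.     1.21   1.498]
```

View pics/w1.png

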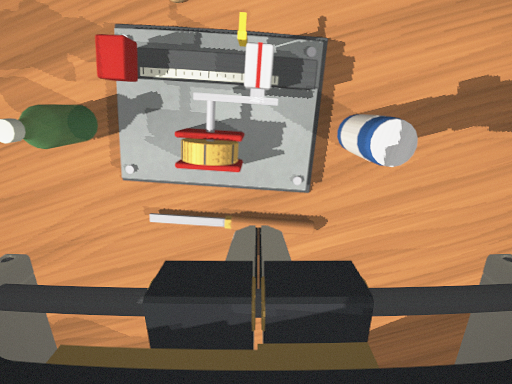

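Wrist view: wheel at (208,152), red line (259,65), yellow flag (242,25), closed fingertips (258,228). All agree with the earlier positions. Now I'll measure the offset in gauge axes.

```bash
cat >> h.py <<'E'
def gap(n="wrist",yaw=-0.35,f=None):
    c=snap(n,f); C=colours(c); X=np.array([np.cos(yaw),np.sin(yaw)]);Y=np.array([-X[1],X[0]]); out={}
    for k,z,w,rad in(("red","pointer",np.array([642,-179.]),45),("yellow","mark",np.array([680,-171.]),40)):
        P=cloud(c,C[k]); v,u=np.nonzero(C[k])
        s=(np.abs(P[:,2]-94)<(6 if k=="red" else 5))&(np.hypot(*(P[:,:2]-w).T)<rad)
        Q=np.array([at_z(c,p,94)[:2] for p in zip(u[s],v[s])]); g=np.c_[Q@X,Q@Y]
        out[k]=g; print(k,len(Q),"world",Q.mean(0).round(1),"gx",np.percentile(g[:,0],[2,98]).round(1),"gy",np.percentile(g[:,1],[2,50,98]).round(1),g[:,1].mean().round(2), "slope",np.polyfit(g[:,0],g[:,1],1)[0].round(3))
    print("remaining",(out["yellow"][:,1].mean()-out["red"][:,1].mean()).round(2))
    for k in("pointer","mark","wheel_top"):
        for r in arm.mark_of(n,k)[:1]:
            p=at_z(c,r["position"],101 if k=="wheel_top" else 94)[:2]; print(k,round(r["confidence"],2),p.round(1),(p@X).round(1),(p@Y).round(1))
    print(arm.observe()["time_s"])
E
python3 -c "
from h import *
gap()"
```

```text
red 137 world [ 643.6 -180.5] gx [644.8 687.8] gy [49.5 51.1 52.7] 51.11 slope -0.005
yellow 22 world [ 681.2 -174.4] gx [690.5 715.4] gy [66.6 68.5 75. ] 69.76 slope 0.024
remaining 18.65
pointer 0.92 [ 642.1 -177.6] 664.0 53.4
mark 0.49 [ 674.5 -172.4] 692.8 69.3
wheel_top 0.94 [568.2 -92.1] 565.4 108.3
3.4
```

```bash
python3 -m crank '[[[-1,0.35,0.29,-0.2,0,0,-0.07],[-1,0.35,0.29,-0.6,0,0,-0.07],[-1,0.35,0.29,-0.97,0,0,-0.07],[-1,0.35,0.29,-0.97,0,0,-0.07]]]'
python3 -m crank '[[[-1,0,0,-0.08,0,0,0],[-1,0,0,-0.16,0,0,0],[-1,0.01,0.03,-0.16,0,0,0],[-1,0.025,0.07,-0.16,0,0,0],[-1,0.05,0.14,-0.16,0,0,0]]]'
python3 -m crank '[[[-1,0.025,0.07,0,0,0,0],[-1,0.05,0.14,0,0,0,0],[-1,0.05,0.14,0.1,0,0,0],[-1,0.05,0.14,0.4,0,0,0],[-1,0.05,0.14,0.4,0,0,0]]]'
python3 -c "
from h import *
gap(f='w2.png');gap('top')"
```

```text
time_s: 3.8
ee_pos: [558.4, -109.4, 124.7]
ee_rot: [0.985, -0.17, -0.005, -0.001]
force: [-0.4, 0.6, 0.8]
opening: 0.006
finger_force: 0.0
time_s: 4.3
ee_pos: [568.2, -93.4, 111.8]
ee_rot: [0.985, -0.171, 0.001, 0.0]
force: [0.0, 0.2, 0.2]
opening: 0.004
finger_force: 0.0
time_s: 4.8
ee_pos: [575.8, -77.0, 163.6]
ee_rot: [0.985, -0.17, 0.004, 0.0]
force: [0.8, -0.4, 0.5]
opening: 0.004
finger_force: 0.0
red 277 world [ 643.7 -180.6] gx [644.6 687.6] gy [49.1 51.1 53.1] 51.11 slope -0.0
yellow 49 world [ 682.9 -169.6] gx [690.7 715.3] gy [67.7 75.  76.9] 74.87 slope -0.018
remaining 23.76
mark 0.76 [ 677.2 -170.9] 694.7 71.7
5.0Traceback (most recent call last):
  File "<string>", line 3, in <module>
    gap(f='w2.png');gap('top')
                    ~~~^^^^^^^
  File "h.py", line 27, in gap
    Q=np.array([at_z(c,p,94)[:2] for p in zip(u[s],v[s])]); g=np.c_[Q@X,Q@Y]
                                                                    ~^~
ValueError: matmul: Input operand 1 has a mismatch in its core dimension 0, with gufunc signature (n?,k),(k,m?)->(n?,m?) (size 2 is different from 0)
```

View pics/w2.png

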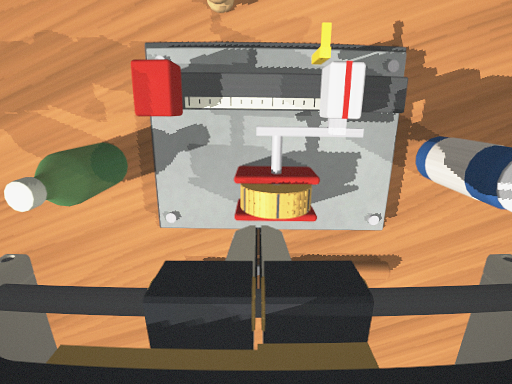

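Run:
```python
from h import *
np.set_printoptions(precision=1,suppress=True,linewidth=150)
c=snap("wrist"); im=c["pixels"]
X=np.array([np.cos(-.35),np.sin(-.35)]);Y=np.array([-X[1],X[0]])
s=arm.observe(); E=np.array(c["extrinsics"])
def proj(p):
    q=E[:3,:3]@p+E[:3,3]; u=q[:2]/q[2]; u=u*(1+c["k1"]*(u@u)); return u*[c["fx"],c["fy"]]+[c["cx"],c["cy"]]
tcp=np.array(s["ee_pos"]); print("tcp",tcp,"tip px",proj(tcp-[0,0,14]),"wheel top px",proj(np.array([567.5,-93,101])), "cam",-E[:3,:3].T@E[:3,3])
for p in((277,185),(277,192),(277,200),(258,232),(252,232),(277,175),(352,70)): P=at_depth(c,p);print(p,P,P[:2]@X,P[:2]@Y)
m=colours(c)["yellow"]; m[:,:300]=0; m[100:]=0
v,u=np.nonzero(m)
for r in range(v.min(),v.max()+1,2):
    uu=u[v==r]
    if len(uu): P=at_depth(c,(uu.mean(),r)); print(r,uu.min(),uu.max(),P,P[:2]@X,P[:2]@Y)
cv2.imwrite("pics/w3.png",cv2.resize(im[0:280,200:400],None,fx=2.1,fy=2.1,interpolation=cv2.INTER_NEAREST)[:,:,::-1])
```

```text
tcp [573.1 -76.7 158. ] tip px [256.5 225.7] wheel top px [276.5 205.7] cam [ 650.5 -104.9  332.6]
(277, 185) [579.4 -98.9  80.5] 578.1519573087922 105.76182403043165
(277, 192) [579.5 -97.4 102. ] 577.8010562858481 107.18351353188199
(277, 200) [572.7 -95.2 102.1] 570.5989166745939 106.98563723627245
(258, 232) [581.8 -80.8 175.4] 574.2028413339659 123.5804114628379
(252, 232) [584.1 -77.8 178.1] 575.4187171234494 127.20143001930053
(277, 175) [ 588.6 -101.9   81.4] 587.8989757022563 106.08994953828643
(352, 70) [ 653.2 -185.5   95. ] 677.2431913350642 49.69694484624951
16 323 324 [ 698.2 -175.5   93.7] 716.028660692652 74.5454989233663
18 323 323 [ 697.5 -175.6   90.7] 715.4706702197158 74.2200612438099
20 323 323 [ 696.1 -175.    91.3] 713.8735945647104 74.26629333962879
22 323 323 [ 694.4 -174.1   93. ] 711.9895823216841 74.53619324612814
24 323 323 [ 693.2 -174.    92. ] 710.8344383488452 74.24638414046711
26 323 323 [ 691.5 -173.    93.9] 708.8961950058213 74.57480234731712
28 323 323 [ 690.  -172.5   94.4] 707.351222446292 74.59566772937275
32 322 322 [ 688.  -171.7   91.8] 705.1249307712363 74.65942601103039
34 322 322 [ 686.5 -171.    92.6] 703.490361222838 74.74502628806927
36 322 330 [ 683.7 -172.9   95. ] 701.5776607390815 72.05216585936613
38 322 322 [ 683.3 -169.5   95.2] 700.0295483457538 75.11288087092233
42 320 332 [ 679.7 -171.9   94. ] 697.4729151591066 71.58008446893656
44 318 320 [ 680.9 -167.9   87.9] 697.1656202916572 75.74383334835174
46 316 320 [ 680.  -167.4   85.1] 696.2039700665666 75.92780083486986
48 315 320 [ 678.7 -166.6   85.1] 694.694698297862 76.24375392991634
50 313 320 [ 678.3 -167.    78.6] 694.384775883421 75.72065833549634
52 313 318 [ 677.  -165.7   78.6] 692.8052535579292 76.4803946402815
54 313 316 [ 676.7 -166.6   69.4] 692.8320045149944 75.52235828631378
56 313 314 [ 675.2 -164.8   71.7] 690.8098019858078 76.72617496575664
```

View pics/w3.png

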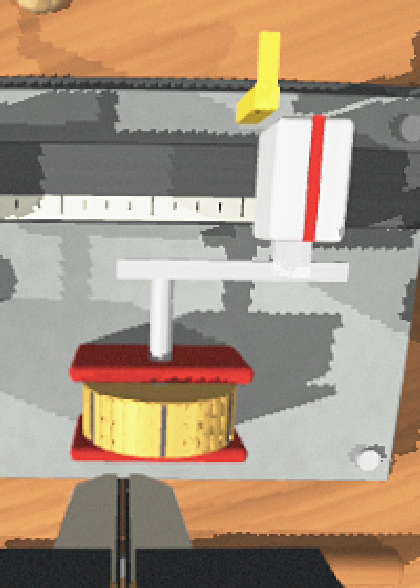

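Wheel, jaw and flag are clear: the flag's top is 7 mm wide and centred on gy≈71, against 51.1 for the red line, so about 20 mm is left. The stroke showed no contact force, so I'll go down on the wheel's centre and feel for it.

```bash
python3 -m crank '[[[-1,-0.05,-0.14,-0.2,0,0,0],[-1,-0.05,-0.14,-0.36,0,0,0],[-1,-0.05,-0.14,-0.4,0,0,0],[-1,-0.05,-0.14,-0.4,0,0,0]]]'
python3 -m crank '[[[-1,0,0,-0.01,0,0,0],[-1,0,0,-0.01,0,0,0]]]'
python3 -m crank '[[[-1,0,0,-0.01,0,0,0],[-1,0,0,-0.01,0,0,0]]]'
python3 -m crank '[[[-1,0,0,-0.01,0,0,0],[-1,0,0,-0.01,0,0,0]]]'
```

```text
time_s: 5.5
ee_pos: [567.2, -93.3, 110.0]
ee_rot: [0.985, -0.17, -0.001, -0.0]
force: [0.5, 0.5, 0.0]
opening: 0.004
finger_force: 0.0
time_s: 5.7
ee_pos: [568.0, -93.4, 110.2]
ee_rot: [0.985, -0.17, 0.001, 0.0]
force: [-0.3, 0.1, 1.1]
opening: 0.005
finger_force: 0.0
time_s: 5.9
ee_pos: [567.7, -93.4, 108.6]
ee_rot: [0.985, -0.17, 0.0, 0.0]
force: [-0.2, -0.4, 0.4]
opening: 0.005
finger_force: 0.0
time_s: 6.1
ee_pos: [567.5, -93.5, 107.1]
ee_rot: [0.985, -0.17, -0.0, -0.0]
force: [-0.6, -0.1, 1.1]
opening: 0.004
finger_force: 0.0
```

Run:
```python
from h import *
c=snap("scene"); w=snap("wrist")
a=cv2.resize(c["pixels"][170:320,110:330],(440,300),interpolation=cv2.INTER_CUBIC)
b=cv2.resize(w["pixels"][100:300,150:400],(375,300))
cv2.imwrite("pics/s4.png",np.hstack([a,b])[:,:,::-1])
```

```text
(no output)
```

View pics/s4.png

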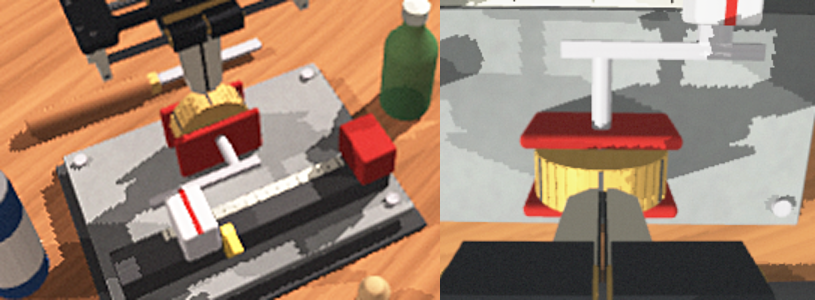

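```bash
for i in 1 2; do python3 -m crank '[[[-1,0,0,-0.01,0,0,0],[-1,0,0,-0.01,0,0,0]]]' | grep -E "pos|force:"; done
python3 - <<'E'
from h import *
np.set_printoptions(precision=1,suppress=True)
c=snap("wrist"); X=np.array([np.cos(-.35),np.sin(-.35)]);Y=np.array([-X[1],X[0]])
for r in arm.mark_of("wrist","wheel_top")[:1]: print(r,at_z(c,r["position"],101))
E=np.array(c["extrinsics"])
def proj(p):
    q=E[:3,:3]@p+E[:3,3]; u=q[:2]/q[2]; u=u*(1+c["k1"]*(u@u)); return u*[c["fx"],c["fy"]]+[c["cx"],c["cy"]]
t=np.array(arm.observe()["ee_pos"]);print(t,proj(t-[0,0,14]))
for v in range(185,262,4):
    P=at_depth(c,(252,v));print(v,c["pixels"][v,252],P,P[:2]@X,P[:2]@Y)
E
```

```text
ee_pos: [567.5, -93.5, 105.8]
force: [-0.2, -0.7, -0.6]
finger_force: 0.0
ee_pos: [567.5, -93.5, 104.6]
force: [0.4, -0.5, -0.3]
finger_force: 0.0
{'position': [255.1, 232.3], 'confidence': 0.62} [567.5 -92.5 101. ]
[567.6 -93.5 104.7] [256.5 225.8]
185 [107 109 113] [592.2 -98.5  69.2] 590.0518313511797 110.54199525018782
189 [100  31  31] [591.5 -98.4  78.1] 589.4097155642228 110.37267964631815
193 [203  52  50] [589.7 -97.8  82. ] 587.4607875389366 110.29666766312208
197 [218  57  50] [587.2 -97.   83.5] 584.8737225618279 110.26225257761057
201 [122  97  57] [581.3 -94.6  73.6] 578.4812236878031 110.43368040749678
205 [125  98  54] [581.1 -94.7  82.6] 578.3606202966374 110.26575933565792
209 [127 102  57] [580.9 -94.8  90.9] 578.2456689423358 110.11081929767302
213 [121  99  55] [580.9 -95.   98.9] 578.2697276718128 109.96114611666285
217 [247 237 128] [578.7 -94.2 100.4] 575.9511600725871 109.92732524917157
221 [247 236 128] [576.6 -93.5 102.1] 573.6789356792773 109.8926939493903
225 [223 182 118] [578.2 -94.3 113.1] 575.4921034024694 109.69106631668252
229 [125 124 112] [578.3 -94.4 119.6] 575.6143524121701 109.57058979755867
233 [126 122 107] [578.1 -94.5 124.9] 575.4041140345025 109.47055256950277
237 [127 123 110] [578.7 -94.8 131.8] 576.1196312799866 109.34271181388877
241 [121 118 106] [ 644.7 -121.7  279.1] 647.3263137991937 106.73333536899919
245 [128 125 112] [578.4 -94.9 141.3] 575.876185094315 109.1674508950126
249 [129 125 113] [577.7 -94.7 144.4] 575.1112547268161 109.10837318637988
253 [126 121 110] [577.8 -94.8 149. ] 575.2783884127539 109.02263453292106
257 [125 122 109] [578.1 -95.1 153.8] 575.6687356939619 108.93472010463705
261 [69 69 65] [577.8 -95.  157.1] 575.3294216441836 108.87325277186257
```

```bash
for i in 1 2 3 4; do python3 -m crank '[[[-1,0,0,-0.01,0,0,0],[-1,0,0,-0.01,0,0,0]]]' | grep -E "pos|time|force:"; done
```

```text
time_s: 6.9
ee_pos: [567.5, -93.5, 103.4]
force: [-0.5, -0.2, -0.1]
finger_force: 0.0
time_s: 7.1
ee_pos: [567.5, -93.5, 102.2]
force: [0.5, 0.1, 0.1]
finger_force: 0.0
time_s: 7.3
ee_pos: [567.5, -93.5, 101.0]
force: [-0.2, 1.3, 0.4]
finger_force: 0.0
time_s: 7.5
ee_pos: [567.5, -93.5, 99.8]
force: [-0.8, -0.2, 0.2]
finger_force: 0.0
```

```bash
for i in 1 2 3; do python3 -m crank '[[[-1,0,0,-0.01,0,0,0],[-1,0,0,-0.01,0,0,0]]]' | grep -E "pos|time|force:"; done
python3 - <<'E'
from h import *
np.set_printoptions(precision=1,suppress=True)
c=snap("wrist"); s=snap("scene")
for v in range(205,245,3):
    print(v,c["pixels"][v,252],at_depth(c,(252,v)))
a=cv2.resize(s["pixels"][185:260,170:260],(480,400),interpolation=cv2.INTER_CUBIC)
b=cv2.resize(c["pixels"][190:270,210:300],(320,400)[:2],interpolation=cv2.INTER_CUBIC)
cv2.imwrite("pics/s5.png",np.hstack([a,b])[:,:,::-1])
E
```

```text
time_s: 7.7
ee_pos: [567.5, -93.5, 98.6]
force: [-0.1, 0.4, -0.6]
finger_force: 0.0
time_s: 7.9
ee_pos: [567.5, -93.5, 97.4]
force: [-0.1, -0.2, -0.3]
finger_force: 0.0
time_s: 8.1
ee_pos: [567.5, -93.5, 96.2]
force: [-0.3, -0.2, 1.0]
finger_force: 0.0
205 [127 104  60] [581.  -94.7  73.9]
208 [123 100  56] [581.1 -94.8  80.7]
211 [127 101  59] [581.  -94.9  86.8]
214 [126 103  57] [581.3 -95.2  93.5]
217 [127 103  60] [581.2 -95.2  98.6]
220 [245 218 108] [580.  -94.9 100.9]
223 [245 219 110] [577.9 -94.1 100.5]
226 [121 118 110] [578.5 -94.4 107. ]
229 [125 121 108] [578.3 -94.5 111.2]
232 [125 123 110] [578.3 -94.5 115.7]
235 [124 122 109] [578.2 -94.6 119.6]
238 [123 119 108] [578.4 -94.7 124.1]
241 [128 124 111] [578.1 -94.7 127.4]
244 [128 123 110] [578.3 -94.9 131.5]
```

View pics/s5.png

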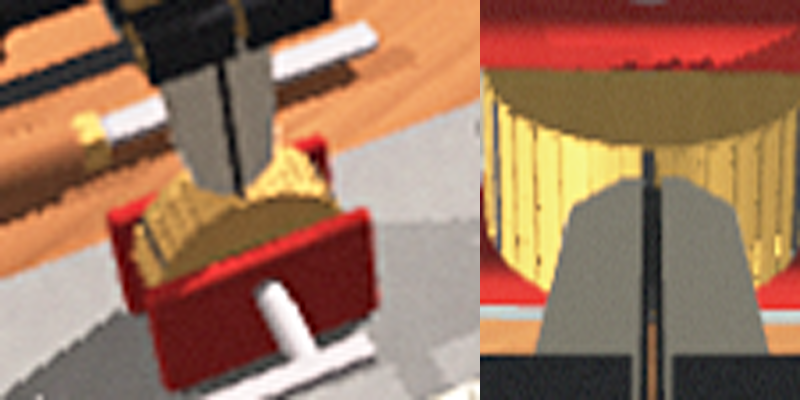

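```bash
for i in 1 2 3 4 5; do python3 -m crank '[[[-1,0,0,-0.01,0,0,0],[-1,0,0,-0.01,0,0,0]]]' | grep -E "pos|force:"; done
python3 - <<'E'
from h import *
np.set_printoptions(precision=1,suppress=True)
c=snap("scene");E=np.array(c["extrinsics"])
def proj(p):
    q=E[:3,:3]@p+E[:3,3]; u=q[:2]/q[2]; u=u*(1+c["k1"]*(u@u)); return u*[c["fx"],c["fy"]]+[c["cx"],c["cy"]]
t=np.array(arm.observe()["ee_pos"])
for d in(-14,0,10,20): print(d,proj(t+[0,0,d]))
print(-E[:3,:3].T@E[:3,3])
for v in range(200,228,2): print(v,c["pixels"][v,213],at_depth(c,(213,v)))
E
```

```text
ee_pos: [567.5, -93.5, 95.0]
force: [-0.5, 0.0, 0.1]
finger_force: 0.0
ee_pos: [567.5, -93.5, 93.8]
force: [-0.4, 0.6, -1.0]
finger_force: 0.0
ee_pos: [567.7, -93.5, 92.9]
force: [-1.0, 1.4, 2.7]
finger_force: 1.8
ee_pos: [567.7, -93.5, 91.7]
force: [-2.1, -0.4, 4.9]
finger_force: 2.5
ee_pos: [567.7, -93.5, 90.6]
force: [-1.2, 0.5, 5.6]
finger_force: 3.1
-14 [214.1 227. ]
0 [213.3 222. ]
10 [212.8 218.4]
20 [212.2 214.8]
[ 945.1 -361.9  632.6]
200 [128 116  99] [577.9 -94.7 157. ]
202 [99 89 81] [577.1 -94.7 151.5]
204 [85 76 67] [576.4 -94.8 146.1]
206 [70 61 57] [575.8 -94.9 140.8]
208 [39 35 32] [576.6 -96.1 137.3]
210 [22 18 20] [574.6 -95.3 129.9]
212 [10  8  9] [576.1 -97.  127.3]
214 [45 39 39] [575.8 -97.4 122.2]
216 [84 73 66] [575.6 -97.9 117.2]
218 [96 88 75] [576.6 -99.3 113.8]
220 [109  97  85] [ 577.2 -100.3  109.8]
222 [123 112 103] [ 576.1 -100.2  103.4]
224 [144 106  58] [ 576.6 -101.2   99.1]
226 [125  89  51] [ 577.5 -102.5   95.5]
```

Contact comes at TCP z ≈ 93, so the closed tips end about 8 mm behind the TCP. Now I'll draw the wheel from here.

```bash
python3 -m crank '[[[-1,0.01,0.03,-0.01,0,0,0],[-1,0.02,0.06,-0.01,0,0,0],[-1,0.035,0.1,-0.01,0,0,0],[-1,0.05,0.14,-0.01,0,0,0],[-1,0.05,0.14,-0.01,0,0,0]]]'
python3 -m crank '[[[-1,0,0,0.05,0,0,0],[-1,0,0,0.2,0,0,0],[-1,-0.1,-0.28,0.2,0,0,0],[-1,-0.1,-0.28,0.2,0,0,0]]]' | grep pos
cat >> h.py <<'E'
def line(n="wrist",yaw=-0.35):
    c=snap(n); X=np.array([np.cos(yaw),np.sin(yaw)]);Y=np.array([-X[1],X[0]])
    h=cv2.cvtColor(c["pixels"],cv2.COLOR_RGB2HSV).astype(int);H,S,V=h[...,0],h[...,1],h[...,2]
    for k,m in(("red",((H<6)|(H>174))&(S>150)&(V>60)),("yel",(H>20)&(H<36)&(S>110)&(V>150))):
        v,u=np.nonzero(m&(c["range_z"]>0)); P=cloud(c,m&(c["range_z"]>0)); g=np.c_[P[:,:2]@X,P[:,:2]@Y,P[:,2]]
        s=(np.abs(g[:,2]-94)<5)&((np.abs(g[:,0]-666)<24)&(g[:,1]<100) if k=="red" else (g[:,0]>697)&(g[:,0]<718)&(np.abs(g[:,1]-71)<12))
        Q=np.array([at_z(c,p,94)[:2] for p in zip(u[s],v[s])]).reshape(-1,2)
        y=Q@Y; print(n,k,len(y), y.mean().round(2) if len(y) else None, np.percentile(y,[3,97]).round(1) if len(y) else None)
E
python3 -c "
from h import *
line();line('top');print(arm.observe()['time_s'])"
```

```text
time_s: 9.75
ee_pos: [574.1, -76.2, 89.4]
ee_rot: [0.985, -0.17, 0.0, -0.0]
force: [1.6, 2.5, 5.2]
opening: 0.004
finger_force: 2.6
ee_pos: [560.7, -112.8, 113.5]
wrist red 478 55.92 [53.9 57.9]
wrist yel 320 71.41 [68.1 74.9]
top red 0 None None
top yel 34 71.74 [68.1 75.2]
10.25
```

The line moved from 51.1 to 55.9. The mark is at 71.4, so 15.5 mm remain. Next, a full stroke.

```bash
python3 -m crank '[[[-1,0,0,-0.1,0,0,0],[-1,0,0,-0.2,0,0,0],[-1,0.01,0.03,-0.2,0,0,0],[-1,0.025,0.07,-0.2,0,0,0],[-1,0.04,0.11,-0.2,0,0,0],[-1,0.055,0.155,-0.2,0,0,0],[-1,0.07,0.2,-0.2,0,0,0],[-1,0.085,0.24,-0.2,0,0,0],[-1,0.1,0.28,-0.2,0,0,0],[-1,0.1,0.28,-0.2,0,0,0]]]' | grep -E "pos|force"
python3 -m crank '[[[-1,0,0,0.05,0,0,0],[-1,0,0,0.2,0,0,0],[-1,-0.1,-0.28,0.2,0,0,0],[-1,-0.1,-0.28,0.2,0,0,0]]]' | grep pos
python3 -c "
from h import *
line();print(arm.observe()['time_s'])"
```

```text
ee_pos: [574.0, -75.5, 89.1]
force: [1.4, 1.7, 4.6]
finger_force: 2.7
ee_pos: [560.6, -112.6, 113.3]
wrist red 482 64.55 [62.6 66.6]
wrist yel 321 71.37 [67.8 74.7]
11.7
```

```bash
python3 -m crank '[[[-1,0,0,-0.1,0,0,0],[-1,0,0,-0.2,0,0,0],[-1,0.01,0.03,-0.2,0,0,0],[-1,0.025,0.07,-0.2,0,0,0],[-1,0.04,0.11,-0.2,0,0,0],[-1,0.055,0.155,-0.2,0,0,0],[-1,0.068,0.19,-0.2,0,0,0],[-1,0.075,0.21,-0.2,0,0,0],[-1,0.075,0.21,-0.2,0,0,0]]]' | grep -E "pos|force"
python3 -m crank '[[[-1,0,0,0.05,0,0,0],[-1,0,0,0.2,0,0,0],[-1,-0.075,-0.21,0.2,0,0,0],[-1,-0.075,-0.21,0.2,0,0,0]]]' | grep pos
python3 -c "
from h import *
line();line('scene');print(arm.observe()['time_s'])"
```

```text
ee_pos: [570.9, -83.9, 89.1]
force: [-1.4, 2.3, 7.5]
finger_force: 3.7
ee_pos: [561.0, -111.5, 113.2]
wrist red 489 70.85 [68.8 72.9]
wrist yel 326 71.4 [67.8 74.8]
scene red 56 71.9 [69.9 73.5]
scene yel 51 72.72 [69.2 76.1]
13.1
```

```bash
python3 -m crank '[[[-1,0.047,0.13,0,0,0,0],[-1,0.047,0.13,0,0,0,0],[-1,0.047,0.13,-0.12,0,0,0],[-1,0.047,0.13,-0.2,0,0,0],[-1,0.047,0.13,-0.2,0,0,0],[-1,0.051,0.141,-0.2,0,0,0],[-1,0.055,0.153,-0.2,0,0,0],[-1,0.055,0.153,-0.2,0,0,0],[-1,0.055,0.153,-0.15,0,0,0],[-1,0.055,0.153,0,0,0,0],[-1,0,0,0,0,0,0],[-1,0,0,0,0,0,0]]]' | grep -E "pos|force"
python3 -c "
from h import *
line();line('scene');print(arm.observe()['time_s'])"
```

```text
ee_pos: [561.0, -111.4, 112.8]
force: [-0.5, 0.5, -0.2]
finger_force: 0.0
wrist red 492 71.23 [69.2 73.3]
wrist yel 326 71.4 [67.8 74.8]
scene red 55 72.06 [70.5 73.5]
scene yel 50 72.7 [69.2 76.1]
14.4
```

```bash
python3 -m crank '[[[-1,0,0,0.4,0,0,0],[-1,0,0,0.8,0,0,0],[-1,-0.3,0,0.9,0,0,0],[-1,-0.3,0,0.9,0,0,0],[-1,-0.3,0,0.9,0,0,0]]]' | grep -E "pos|force"
python3 - <<'E'
from h import *
line();line('top')
c=snap("wrist"); X=np.array([np.cos(-.35),np.sin(-.35)]);Y=np.array([-X[1],X[0]])
C=colours(c)["red"]; P=cloud(c,C); v,u=np.nonzero(C); g=P[:,:2]@X; s=(abs(P[:,2]-94)<5)&(abs(g-666)<24)&(P[:,:2]@Y<100)
Q=np.array([at_z(c,p,94)[:2] for p in zip(u[s],v[s])]); print("slope",np.polyfit(Q@X,Q@Y,1))
# anvil/plate check of yaw
P=np.array([at_depth(c,p) for p in zip(*np.nonzero(arm.trace("wrist","gauge")[0]["mask"])[::-1])]);P=P[(P[:,2]<12)&(P[:,2]>1)]
print(cv2.minAreaRect(P[:,:2].astype(np.float32)))
cv2.imwrite("pics/f.png",c["pixels"][:,:,::-1]); print(arm.observe()["time_s"])
E
```

```text
ee_pos: [525.5, -109.9, 221.0]
force: [0.1, 0.1, 0.1]
finger_force: 0.0
wrist red 190 70.91 [69.1 72.8]
wrist yel 145 71.43 [68.5 74.4]
top red 0 None None
top yel 31 71.58 [68.  75.1]
slope [-1.27706859e-02  7.94908068e+01]
((610.560302734375, -109.97915649414062), (289.9156799316406, 219.70079040527344), 69.72367858886719)
15.1
```

View pics/f.png

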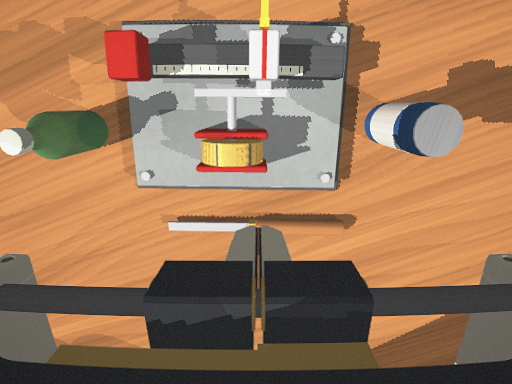

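Line and mark look nearly level, with the line still about 0.5 mm short once the measured yaw of -0.354 is used. One more small nudge.

```bash
python3 -m crank '[[[-1,0.3,0,-0.2,0,0,0],[-1,0.3,0,-0.6,0,0,0],[-1,0.3,0,-0.9,0,0,0],[-1,0.3,0,-0.9,0,0,0]]]' | grep pos
python3 -m crank '[[[-1,0.047,0.13,0,0,0,0],[-1,0.047,0.13,0,0,0,0],[-1,0.047,0.13,-0.12,0,0,0],[-1,0.047,0.13,-0.2,0,0,0],[-1,0.047,0.13,-0.2,0,0,0],[-1,0.051,0.141,-0.2,0,0,0],[-1,0.055,0.153,-0.2,0,0,0],[-1,0.055,0.153,-0.2,0,0,0],[-1,0.055,0.153,-0.15,0,0,0],[-1,0.055,0.153,0,0,0,0],[-1,0,0,0,0,0,0],[-1,0,0,0,0,0,0]]]' | grep -E "pos|force"
python3 -c "
from h import *
line(yaw=-.354);line('scene',yaw=-.354);print(arm.observe()['time_s'])"
```

```text
ee_pos: [559.0, -109.4, 108.1]
ee_pos: [561.1, -111.6, 113.5]
force: [-0.5, -0.1, 0.2]
finger_force: 0.0
wrist red 491 74.54 [72.5 76.6]
wrist yel 314 74.21 [70.7 77.5]
scene red 54 75.35 [73.9 76.8]
scene yel 50 75.63 [72.1 78.9]
16.8
```

```bash
python3 -m crank '[[[-1,0,0,0.4,0,0,0],[-1,0,0,0.8,0,0,0],[-1,-0.3,0,1,0,0,0],[-1,-0.3,0,1,0,0,0],[-1,-0.3,0,1,0,0,0],[-1,-0.3,0,1,0,0,0]]]' | grep -E "pos|force"
python3 -c "
from h import *
line(yaw=-.354); print(arm.finish_job())"
```

```text
ee_pos: [525.7, -110.0, 231.9]
force: [0.5, -0.5, -0.6]
finger_force: 0.0
wrist red 173 74.05 [72.3 75.7]
wrist yel 157 74.1 [71.  77.2]
the job is handed in; nothing more can be done
None
```

I set the gauge and handed the job in: the red line is level with the yellow mark to within about 0.3 mm. The jaw was moved only by rolling the wheel, the hand is clear above the bench, and the clock read about 17 s at the last check before the final retreat. The verdict was not returned.

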